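# Close the full offcut tub and zero its tally dial

### The job

The offcut tub is full: put the lid that fits it on the tub and press it down until both end clips have snapped over it and it sits flat all round. Then turn the tally dial beside it back to its zero stop, ready for the next tub. Leave everything else on the bench where it lies.

Things in the scene. Friction and masses are not known exactly. Their poses are not given: they have to be found in the camera images.
- tub: open grey plastic tub with wood offcuts in it, fixed in a steel cradle; 100 mm along its x, 150 mm along its y, 70 mm high, walls 4 mm. Origin: centre of its underside, z up. A sprung steel clip stands at each y end. With the lid snapped on, the lid's origin is 60 mm above the tub's (play 2 mm up, 2 mm sideways), axes parallel (half a turn makes no difference)
- clip_a (a joint): sprung steel clip at the tub's +y end: how far it is pushed outwards, m; 0 = home, at most 0.009; 1800 N/m, 1.8 N preload. 54 mm wide along the tub's x. Its top (96 mm above the tub's underside) leans outwards as a lead-in; its rounded nose, 80 mm up, overhangs the seated lid's edge by 3.5 mm
- clip_b (a joint): the same clip at the tub's -y end, m, positive outwards, 0 = home. A lid just laid on rests on both lead-ins about 17 mm too high; pushing it down past the two noses takes about 12 to 22 N in all, then the clips spring back over its edge
- lid: the fitting lid, loose, right way up: white plastic, 108 mm along its x, 158 mm along its y. Origin: centre of its underside, z up. Above the origin: skirt 0 to 10 mm (goes inside the tub with 2 mm clearance, tapering to 5 mm at its foot), flange 10 to 15 mm, grey bar grip 15 to 45 mm, centred, 80 mm long along y, 14 mm wide along x. About 0.12 kg
- small_lid: a smaller square lid of the same make, loose, 96 by 96 mm, its grey bar 50 mm long: does not fit this tub, leave it where it is. Origin: centre of its underside
- dial_base: the tally dial's grey housing, fixed to the bench, 110 by 110 by 35 mm. Origin: centre of its underside, z up. Black scale ticks on its top run clockwise from the zero mark, which lies towards its +x; a small steel pin stands at zero
- dial (a joint): angle of the tally dial's knob, rad: 0 = at its zero stop (knob bar along the housing's x, pointer tab towards +x beside the steel pin), grows clockwise seen from above to at most 1.6. Turn it anticlockwise to zero it. It stays where it is left (friction 0.05 N m)
- dial_grip (a point): the point on the knob's axis at the top of its black bar grip, 73 mm above the bench; its x axis runs along the bar towards the pointer tab and turns with it. The bar is 66 mm long, 14 mm wide, 32 mm high and stands on a 68 mm aluminium disc (disc top 41 mm above the bench)
- press_block: bystander: heavy chromed press block, 90 by 60 by 55 mm, 2.3 kg. Origin: centre of its underside
- paddle_head: bystander: bare wooden paddle head, round, 152 mm across and 7 mm thick, with a short stub. Origin: centre of the round part's underside
- squeegee: bystander: blue plastic squeegee lying flat, 50 by 120 by 10 mm. Origin: underside
- gauge_disc0: bystander: brass edge gauge disc lying flat, 68 mm across, 10 mm thick. Origin: centre of its underside
- gauge_disc1: bystander: brass edge gauge disc lying flat, 60 mm across, 10 mm thick. Origin: centre of its underside
- gauge_disc2: bystander: brass edge gauge disc lying flat, 76 mm across, 12 mm thick. Origin: centre of its underside
Things that resemble listed ones, but are neither listed nor needed, are in the scene too. What is shaped like the lid but green is not meant.

How it is judged:
By the outcome, as a careful person would: the job done as asked, in the order asked, and still so for the second after the job is handed in, with the robot touching nothing.
It also fails if it takes over 51 s, if anything falls off the work surface, if the arm or the gripper's body presses on something with over 40 N, if the wrist force passes 120 N, or if a joint passes its speed limit or range.

### The arm

A 6-joint arm with a two-finger parallel gripper is mounted at the origin on the work surface. World frame = base frame: x ahead of the robot, y to its left, z up, the work surface at z = 0. Lengths are in m, angles in degrees, forces in N, time in s.
With the tool pointing down it reaches from about 0.375 to 0.9 m from the base axis. Payload 3.1 kg.
Tool frame: the origin (TCP) lies where the fingers leave the gripper's body, on its centre line; the fingertips stand 70 mm ahead of it and the grasp point (between the pads) lies 51 mm ahead of it; z points along the fingers, y is the line along which they close (so a half turn about z gives the same grasp; the last joint's range is limited). The gripper opens to 87 mm and grips with 3 to 60 N. Pads are 19 mm wide; open, the fingers measure 117 mm over their backs; the gripper's body (75 mm by 190 mm) begins 51 mm behind the grasp point.
Start: joints at [-85.285, 30.224, 82.088, -0, 67.689, -10.227], TCP at [0.161, -0.604, 0.292] pointing down, gripper open.
Joint ranges: [-176.69, 176.69], [-43.24, 126.21], [12.49, 139.97], [-82, 262], [0, 151.66], [-163.58, 163.58]. Speed limits (degrees/s): [159.86, 159.86, 180, 180, 180, 180].

### API

Orientations are given as a 3x3 rotation matrix whose columns are the frame's x, y, z axes.
In Python, from rig import readout, capture, calibration, bot, look_for gives the robot as it stands. The module is installed in compiled form; this text tells all that it offers.
- The arm moves only by the shell command python3 -m pendant 'ROWS'. ROWS is JSON, a list of rows, each a list of 7 numbers: the shift along the tool's x, y, z normalised to -1 to 1, where 1 is 200 mm, then the turn, a rotation vector about the tool's x, y, z normalised to -1 to 1, where 1 is 180 degrees, then the closure, from -1 (fully open) to 1 (shut). In form: [[dx, dy, dz, ax, ay, az, grip], ...]. A call has 1 to 8 rows; each row is the pose to reach, as a shift and turn from the pose commanded when the call began, along the tool's axes at that moment, turning the shorter way round; what a row does not reach only later rows make up. A row lasts 1/10 s, in which the tool goes at most 50 mm and 8.59 degrees, less where a joint would pass 70% of its speed; a pose out of reach is approached as far as the arm can. A call with a number of a shift or a turn outside -1 to 1 is refused whole. A call with a gripper value outside its range is refused whole. The fingers move at their own pace and stop on an object; the grip force is fixed at half the most. Time passes only in rows, so rows that repeat a pose let the fingers close. It gives the time, the measured TCP pose, the force, the opening and the grip force at its end, in the units of the state.
- readout.read_state(): the state, without advancing time (a new reading comes with each control period).
- capture(name): name is "scene" or "top"; returns (picture, depth): 400x640x3 uint8, red, green, blue; 400x640 float32, m along the optical axis (not along the pixel's ray), 0 where there is no reading.
- calibration(name): a dict with "mtx" (3x3 intrinsics, pixels), "k1" (the pictures are not rectified: a ray, as slopes to the right and down, at radius r is drawn at 1 + k1 r^2 times it, then the intrinsics apply), "T" (4x4, takes a point from camera to world coordinates). Camera axes: x right, y down, z forward; pixel columns grow to the right and rows downward; lengths in m; the calibration is good to about 2 mm. A picture is of the moment at which its call begins. calibration takes no time and is no camera call.
- bot.hand_in(): hands the job in; it is judged then, once.
Trained networks look in the newest picture that a camera, given by its name, has taken for a name from the list of things; names that differ only in an ending like _2 or _b are one class to them, and where a whole thing is asked for, a point or a joint stands for the part that bears it (a point fixed in the world has none). Each returns a list of dicts, best first, with "conf" (0 to 1); they miss things now and then, are a little off and sometimes report something else, mostly with a low value. They report only what shows in the picture. A call takes as long as a camera call. They do not tell look-alikes from the thing itself.
- look_for(thing, camera): "extent" ([left, top, right, bottom] in pixels, round what is visible of it).
The state is a dict: "time_s": time; "joint_positions": joint angles; "qvel": joint speeds; "tau": joint torques, N m; "position": TCP position; "tcp_rot": TCP orientation; "force": force on the tool from outside, world axes, zero at the start; "moment": the same for the moment, N m; "opening": opening from 0.0 (shut) to 1.0 (fully open); "grasp_force": force on a finger pad.
Only numpy, scipy, OpenCV 4.12 (cv2) and the standard library are available. Lean on these libraries where they do the work, as an engineer would, in place of code of your own. Each camera call takes 0.05 s, during which the arm holds its last target. There are 200 camera calls.

## Working session

There is one attempt and no reset: what is moved stays moved. The work goes in short steps, Python scripts to look and compute and a shell command to move; the robot and the scene stay as the last step left them, time stands still between calls to the robot, and variables do not carry over. Pictures are saved under pics/ and viewed, at most 10 in all, crops included, and the job is handed in when it is done.

```bash
mkdir -p pics
python3 - <<'E'
from rig import *
import cv2,numpy as np
s=readout.read_state();print(s)
for n in("scene","top"):
    p,d=capture(n);cv2.imwrite(f"pics/{n}0.png",p[:,:,::-1]);np.save(n+"_d.npy",d);np.save(n+"_p.npy",p);c=calibration(n);print(n,c)
    for t in("tub","lid","small_lid","dial_base","dial"):
        print(t,[(np.round(r["conf"],2),np.round(r["extent"])) for r in look_for(t,n)[:3]])
E
```

```text
{'time_s': 0.0, 'joint_positions': array([-8.52838295e+01,  3.02793189e+01,  8.21560461e+01, -1.71204817e-04,
        6.76890096e+01, -1.02298770e+01]), 'qvel': array([-0.02051658, -0.04124306, -0.0267814 , -0.07958805, -0.06907781,
       -0.01483627]), 'tau': array([-3.52281950e-04, -4.40035915e+01, -1.76593298e+01,  6.32991409e-02,
        5.84449363e-02, -1.65338565e-04]), 'position': array([ 0.16114549, -0.60326763,  0.29126958]), 'tcp_rot': array([[ 9.66168856e-01,  2.57910272e-01, -1.81233214e-04],
       [ 2.57910052e-01, -9.66166511e-01,  2.16316802e-03],
       [ 3.82801791e-04, -2.13672744e-03, -9.99997644e-01]]), 'force': array([0.30114672, 0.34147215, 0.82957461]), 'moment': array([ 0.03738596, -0.03417353, -0.0589846 ]), 'grasp_force': 0.0, 'opening': 0.998671691527298}
scene {'mtx': array([[423.37542069,   0.        , 323.32032548],
       [  0.        , 423.37542069, 196.1187075 ],
       [  0.        ,   0.        ,   1.        ]]), 'k1': -0.07021629128994833, 'T': array([[ 0.62939059,  0.65232515, -0.42230248,  1.02145513],
       [ 0.77701379, -0.52072255,  0.35369
[... 760 characters left out ...]
        ]]), 'k1': -0.09531339873624334, 'T': array([[-0.02108212, -0.99789314,  0.06135822,  0.43606164],
       [-0.99965886,  0.02198629,  0.01409812, -0.02318739],
       [-0.01541745, -0.06104007, -0.99801624,  1.26196937],
       [ 0.        ,  0.        ,  0.        ,  1.        ]])}
tub [(np.float64(0.82), array([279., 153., 339., 194.]))]
lid [(np.float64(0.98), array([198., 259., 259., 303.])), (np.float64(0.69), array([398., 146., 423., 164.])), (np.float64(0.63), array([199., 201., 253., 242.]))]
small_lid [(np.float64(0.54), array([242., 105., 265., 133.]))]
dial_base [(np.float64(0.63), array([389., 136., 429., 176.]))]
dial [(np.float64(0.57), array([398., 144., 421., 164.]))]
```

View pics/top0.png

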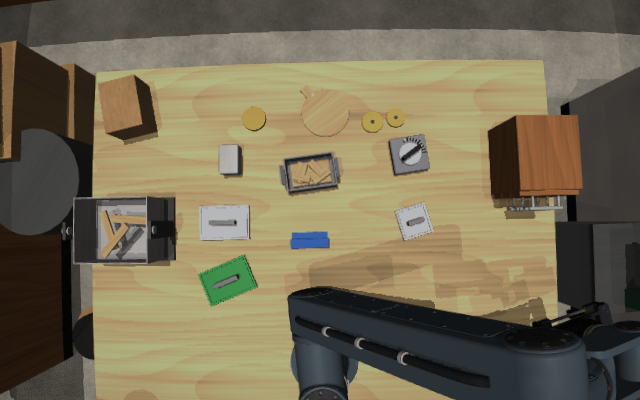

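View pics/scene0.png

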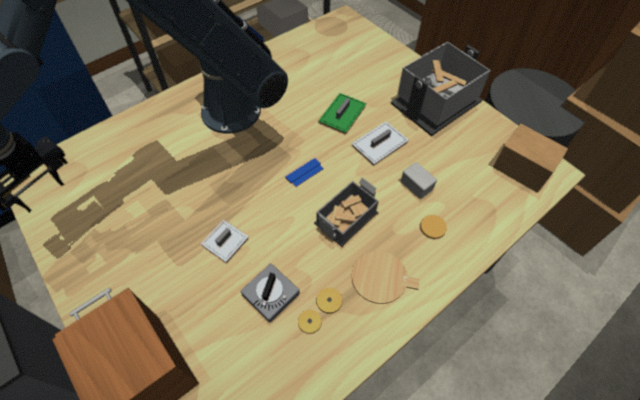

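The top view shows the tub at (310,172), the white lid at (224,222), the dial at (409,155) and the small lid at (413,222). The green lid at (228,280) and the big tub at left (124,230) are look-alikes. Next I'll make metric rectified patches.

```bash
cat > h.py <<'E'
from rig import *
import cv2,numpy as np
def proj(n,P):
    c=calibration(n);T=np.linalg.inv(c["T"]);q=np.asarray(P,float).reshape(-1,3)@T[:3,:3].T+T[:3,3]
    return cv2.projectPoints(q.reshape(-1,1,3),np.zeros(3),np.zeros(3),c["mtx"],np.array([c["k1"],0,0,0.]))[0].reshape(-1,2)
def unproj(n,uv,z):
    c=calibration(n);T=c["T"];r=cv2.undistortPoints(np.asarray(uv,float).reshape(-1,1,2),c["mtx"],np.array([c["k1"],0,0,0.])).reshape(-1,2)
    r=np.c_[r,np.ones(len(r))]@T[:3,:3].T;return T[:3,3]+r*((z-T[2,3])/r[:,2])[:,None]
def cloud(n,d):
    c=calibration(n);T=c["T"];v,u=np.mgrid[:400,:640];uv=np.c_[u.ravel(),v.ravel()].astype(float)
    r=cv2.undistortPoints(uv.reshape(-1,1,2),c["mtx"],np.array([c["k1"],0,0,0.])).reshape(-1,2)
    P=np.c_[r,np.ones(len(r))]*d.reshape(-1,1);return (P@T[:3,:3].T+T[:3,3]).reshape(400,640,3)
def rect(n,p,cx,cy,z,half=0.12,res=0.0008):
    # image rows: x decreasing downward(up=+x), cols: y decreasing to right (left=+y)
    k=int(2*half/res);i,j=np.mgrid[:k,:k]
    P=np.c_[(cx+half-i.ravel()*res),(cy+half-j.ravel()*res),np.full(k*k,z)]
    m=proj(n,P).reshape(k,k,2).astype(np.float32)
    return cv2.remap(p,m[:,:,0].copy(),m[:,:,1].copy(),cv2.INTER_CUBIC)
E
python3 - <<'E'
from h import *
obj=dict(lid=((224,222),.015),tub=((310,172),.07),dial=((409,155),.041))
rows=[]
for n in("top","scene"):
    p=np.load(n+"_p.npy");W=cloud(n,np.load(n+"_d.npy"));row=[]
    for k,(uv,z) in obj.items():
        c=unproj("top",[uv],z)[0]
        row.append(rect(n,p,c[0],c[1],z,res=.00092)[:260,:260])
        m=np.hypot(W[:,:,0]-c[0],W[:,:,1]-c[1])<.1
        zz=W[:,:,2][m];hist=np.histogram(zz,np.arange(-.01,.13,.005))
        print(n,k,c.round(3),dict(zip((hist[1][:-1]*1000).round().astype(int).tolist(),hist[0].tolist())))
    rows.append(np.hstack(row))
cv2.imwrite("pics/patch.png",np.vstack(rows)[:,:,::-1])
E
```

```text
top lid [0.435 0.302 0.015] {-10: 33, -5: 680, 0: 604, 5: 73, 10: 764, 15: 779, 20: 43, 25: 3, 30: 0, 35: 4, 40: 70, 45: 43, 50: 5, 55: 0, 60: 0, 65: 0, 70: 0, 75: 0, 80: 0, 85: 0, 90: 0, 95: 0, 100: 0, 105: 0, 110: 0, 115: 0, 120: 0, 125: 0}
top tub [0.579 0.028 0.07 ] {-10: 27, -5: 602, 0: 716, 5: 161, 10: 55, 15: 56, 20: 192, 25: 191, 30: 41, 35: 139, 40: 199, 45: 161, 50: 137, 55: 26, 60: 31, 65: 132, 70: 109, 75: 11, 80: 26, 85: 36, 90: 52, 95: 42, 100: 8, 105: 0, 110: 0, 115: 0, 120: 0, 125: 0}
top dial [ 0.628 -0.274  0.041] {-10: 80, -5: 952, 0: 676, 5: 51, 10: 10, 15: 16, 20: 18, 25: 54, 30: 496, 35: 433, 40: 169, 45: 21, 50: 2, 55: 2, 60: 2, 65: 22, 70: 68, 75: 15, 80: 0, 85: 0, 90: 0, 95: 0, 100: 0, 105: 0, 110: 0, 115: 0, 120: 0, 125: 0}
scene lid [0.435 0.302 0.015] {-10: 85, -5: 693, 0: 178, 5: 119, 10: 723, 15: 230, 20: 21, 25: 21, 30: 19, 35: 24, 40: 65, 45: 14, 50: 0, 55: 0, 60: 0, 65: 0, 70: 0, 75: 0, 80: 0, 85: 0, 90: 0, 95: 0, 100: 0, 105: 0, 110: 0, 115: 0, 120: 0, 125: 0}
scene tub [0.579 0.028 0.07 ] {-10: 91, -5: 762, 0: 195, 5: 90, 10: 106, 15: 103, 20: 238, 25: 140, 30: 113, 35: 254, 40: 265, 45: 294, 50: 139, 55: 132, 60: 125, 65: 205, 70: 44, 75: 44, 80: 70, 85: 40, 90: 48, 95: 28, 100: 0, 105: 0, 110: 0, 115: 0, 120: 0, 125: 0}
scene dial [ 0.628 -0.274  0.041] {-10: 73, -5: 1633, 0: 629, 5: 33, 10: 40, 15: 34, 20: 26, 25: 68, 30: 790, 35: 524, 40: 193, 45: 21, 50: 14, 55: 15, 60: 13, 65: 31, 70: 118, 75: 7, 80: 0, 85: 0, 90: 0, 95: 0, 100: 0, 105: 0, 110: 0, 115: 0, 120: 0, 125: 0}
```

View pics/patch.png

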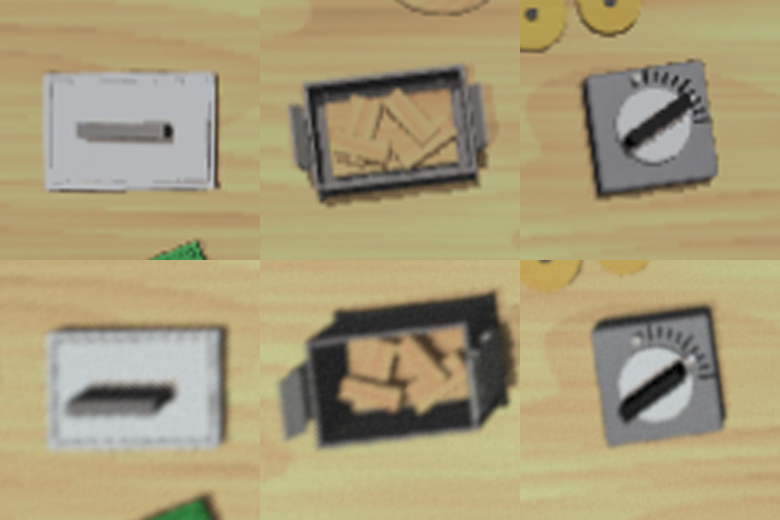

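The patches are laid out as lid, tub, dial from left to right, top camera above and scene camera below. The knob bar points up-right, about 65° clockwise of the pin at (637,78). Now I'll fit the poses.

```bash
cat > fit.py <<'E'
from h import *
from scipy.optimize import minimize
def rectpts(x,y,a,lx,ly,z,n=60):
    t=np.linspace(-.5,.5,n)
    o=np.r_[np.c_[t*lx,0*t+ly/2],np.c_[t*lx,0*t-ly/2],np.c_[0*t+lx/2,t*ly],np.c_[0*t-lx/2,t*ly]]
    c,s=np.cos(a),np.sin(a);return np.c_[o@np.array([[c,s],[-s,c]])+[x,y],np.full(len(o),z)]
def samp(n,g,P):
    m=proj(n,P).astype(np.float32);return cv2.remap(g,m[:,:1].copy(),m[:,1:].copy(),cv2.INTER_LINEAR).ravel()
def fit(score,x0,cams):
    best=None
    for dx in(-.004,0,.004):
        for dy in(-.004,0,.004):
            r=minimize(lambda q:-sum(score(n,*(q*[1,1,10])) for n in cams),np.array([x0[0]+dx,x0[1]+dy,x0[2]/10]),method="Nelder-Mead",options=dict(initial_simplex=None,xatol=1e-5,fatol=1e-4))
            if best is None or r.fun<best.fun:best=r
    return np.r_[best.x[:2],np.degrees(best.x[2]*10)],-best.fun
E
cat > f1.py <<'E'
from fit import *
G={};S={}
for n in("top","scene"):
    p=np.load(n+"_p.npy");h=cv2.cvtColor(p,cv2.COLOR_RGB2HSV);S[n]=cv2.GaussianBlur(h[:,:,1].astype(np.float32),(0,0),.5);G[n]=cv2.GaussianBlur(h[:,:,2].astype(np.float32),(0,0),.5)
w=.003
def edge(I,n,x,y,a,lx,ly,z): # outside minus inside
    return (samp(n,I,rectpts(x,y,a,lx+2*w,ly+2*w,z))-samp(n,I,rectpts(x,y,a,lx-2*w,ly-2*w,z))).mean()
lid=lambda n,x,y,a:edge(S[n],n,x,y,a,.108,.158,.015)
def tub(n,x,y,a): # bright rim ring vs just inside + outside saturation
    r=samp(n,G[n],rectpts(x,y,a,.096,.146,.07));i=samp(n,G[n],rectpts(x,y,a,.086,.136,.07));o=samp(n,G[n],rectpts(x,y,a,.108,.158,.07))
    s=samp(n,S[n],rectpts(x,y,a,.106,.156,.07))-samp(n,S[n],rectpts(x,y,a,.096,.146,.07))
    return (r-i).mean()+0.3*s.mean()
base=lambda n,x,y,a:edge(S[n],n,x,y,a,.11,.11,.035)
for nm,f,x0 in(("lid",lid,(.435,.302,0)),("tub",tub,(.579,.028,.1)),("base",base,(.628,-.274,.15))):
    for c in(["top"],["scene"],["top","scene"]):
        q,v=fit(f,x0,c);print(nm,c,q.round(4),round(v,1))
def minrect(n,mask,z):
    v,u=np.nonzero(mask);P=unproj(n,np.c_[u,v],z)[:,:2];r=cv2.minAreaRect((P*1000).astype(np.float32));return np.round(P.mean(0),4),np.round(r,1) if 0 else r
for n in("top","scene"):
    W=cloud(n,np.load(n+"_d.npy"))
    for nm,c,lo,hi,R,z in(("lidbar",(.435,.302),.03,.06,.06,.045),("knob",(.628,-.274),.058,.09,.05,.073),("rim",(.579,.028),.062,.077,.11,.07)):
        m=(np.hypot(W[:,:,0]-c[0],W[:,:,1]-c[1])<R)&(W[:,:,2]>lo)&(W[:,:,2]<hi);print(n,nm,minrect(n,m,z),np.median(W[:,:,2][m]).round(4))
E
python3 f1.py
```

```text
lid ['top'] [0.435  0.3033 0.5397] 72.8Traceback (most recent call last):
  File "f1.py", line 16, in <module>
    q,v=fit(f,x0,c);print(nm,c,q.round(4),round(v,1))
        ~~~^^^^^^^^
  File "fit.py", line 13, in fit
    r=minimize(lambda q:-sum(score(n,*(q*[1,1,10])) for n in cams),np.array([x0[0]+dx,x0[1]+dy,x0[2]/10]),method="Nelder-Mead",options=dict(initial_simplex=None,xatol=1e-5,fatol=1e-4))
    res = _minimize_neldermead(fun, x0, args, callback, bounds=bounds,
                               **options)
    fxcc = func(xcc)
    fx = function(np.copy(x), *(wrapper_args + args))
  File "fit.py", line 13, in <lambda>
    r=minimize(lambda q:-sum(score(n,*(q*[1,1,10])) for n in cams),np.array([x0[0]+dx,x0[1]+dy,x0[2]/10]),method="Nelder-Mead",options=dict(initial_simplex=None,xatol=1e-5,fatol=1e-4))
                         ~~~^^^^^^^^^^^^^^^^^^^^^^^^^^^^^^^^^^^^^^
  File "fit.py", line 13, in <genexpr>
    r=minimize(lambda q:-sum(score(n,*(q*[1,1,10])) for n in cams),np.array([x0[0]+dx,x0[1]+dy,x0[2]/10]),method="Nelder-Mead",options=dict(initial_simplex=None,xatol=1e-5,fatol=1e-4))
                             ~~~~~^^^^^^^^^^^^^^^^^
  File "f1.py", line 8, in <lambda>
    lid=lambda n,x,y,a:edge(S[n],n,x,y,a,.108,.158,.015)
                       ~~~~^^^^^^^^^^^^^^^^^^^^^^^^^^^^^
  File "f1.py", line 7, in edge
    return (samp(n,I,rectpts(x,y,a,lx+2*w,ly+2*w,z))-samp(n,I,rectpts(x,y,a,lx-2*w,ly-2*w,z))).mean()
                                                     ~~~~^^^^^^^^^^^^^^^^^^^^^^^^^^^^^^^^^^^^
  File "fit.py", line 8, in samp
    m=proj(n,P).astype(np.float32);return cv2.remap(g,m[:,:1].copy(),m[:,1:].copy(),cv2.INTER_LINEAR).ravel()
      ~~~~^^^^^
  File "h.py", line 4, in proj
    c=calibration(n);T=np.linalg.inv(c["T"]);q=np.asarray(P,float).reshape(-1,3)@T[:3,:3].T+T[:3,3]
ValueError: time passes only in moves, steps and waits
```

Calibration calls seem to be rate-limited, so I'll cache them.

```bash
sed -i '2a from functools import lru_cache\ncalibration=lru_cache(calibration)' h.py; time python3 f1.py; python3 -c "
from rig import *;print(readout.read_state()['time_s'])"
```

```text
lid ['top'] [0.435  0.3033 0.5397] 72.8
lid ['scene'] [0.4369 0.2982 0.1338] 52.9
lid ['top', 'scene'] [0.4355 0.3027 0.0749] 112.3
tub ['top'] [0.583  0.0298 6.8404] 52.4
tub ['scene'] [0.5805 0.0274 5.7863] 26.0
tub ['top', 'scene'] [0.5823 0.0294 6.6653] 72.7
base ['top'] [ 0.632  -0.2744  7.9469] 75.9
base ['scene'] [ 0.6386 -0.2797  7.8445] 65.1
base ['top', 'scene'] [ 0.6337 -0.2786  7.9669] 97.5
top lidbar (array([0.4357, 0.3034]), ((435.3825988769531, 302.0735778808594), (77.33639526367188, 12.174817085266113), 89.0076904296875)) 0.0445
top knob (array([ 0.6314, -0.2746]), ((631.1533203125, -274.51422119140625), (13.714208602905273, 69.707763671875), 35.49790954589844)) 0.0724
top rim (array([0.5819, 0.0317]), ((581.0977783203125, 24.083656311035156), (100.87222290039062, 163.8264923095703), 6.864941596984863)) 0.0694
scene lidbar (array([0.4402, 0.2958]), ((441.13946533203125, 295.7734680175781), (20.52959632873535, 87.05238342285156), 1.024234652519226)) 0.0415
scene knob (array([ 0.6364, -0.2797]), ((636.3421020507812, -279.29150390625), (16.816936492919922, 69.44844055175781), 35.29861068725586)) 0.0715
scene rim (array([0.5866, 0.0257]), ((584.92431640625, 26.39703369140625), (102.07316589355469, 178.52903747558594), 6.749882698059082)) 0.0669
0.6
real	0m10.473s
user	0m11.432s
sys	0m0.108s
```

```bash
cat > plan.py <<'E'
import sys
from h import *
from scipy.spatial.transform import Rotation as R
x,y,z,yaw=map(float,sys.argv[1:5]);s=readout.read_state();T=s["tcp_rot"];p=s["position"]
a=np.radians(yaw);X=np.array([np.cos(a),np.sin(a),0]);Z=np.array([0,0,-1.]);D=np.c_[X,np.cross(Z,X),Z]
print("t",s["time_s"],"pos",p.round(4),"yaw",np.degrees(np.arctan2(T[1,0],T[0,0])).round(2),"F",s["force"].round(1),"op",round(s["opening"],3))
print("row",(T.T@(np.array([x,y,z])-p)/.2).round(4),(R.from_matrix(T.T@D).as_rotvec()/np.pi).round(4))
E
python3 -m pendant '[[0.9,-0.53,0,0,0,-0.4167,-1],[0.9,-0.53,0,0,0,-0.4167,-1],[0.9,-0.53,0,0,0,-0.4167,-1],[0.9,-0.53,0,0,0,-0.4167,-1],[0.9,-0.53,0,0,0,-0.4167,-1],[0.9,-0.53,0,0,0,-0.4167,-1],[0.9,-0.53,0,0,0,-0.4167,-1],[0.9,-0.53,0,0,0,-0.4167,-1]]'
python3 plan.py 0.435 0.303 0.2 90
```

```text
time_s: 1.4
position: [0.3081, -0.4548, 0.2925]
tcp_rot: [[0.103, 0.995, 0.0], [0.995, -0.103, -0.0], [-0.0, 0.0, -1.0]]
force: [0.7, -0.4, 0.3]
opening: 1.0
grasp_force: 0.0
t 1.4 pos [ 0.3081 -0.4548  0.2925] yaw 84.1 F [ 0.7 -0.4  0.3] op 1.0
row [3.8343 0.2412 0.4607] [ 0.0001  0.0002 -0.0328]
```

```bash
python3 -m pendant '[[1,0.8,0,0,0,-0.0328,-1],[1,0.8,0,0,0,-0.0328,-1],[1,0.8,0,0,0,-0.0328,-1],[1,0.8,0,0,0,-0.0328,-1],[1,0.8,0,0,0,-0.0328,-1],[1,0.8,0,0,0,-0.0328,-1]]' >/dev/null
python3 -m pendant '[[1,0,0,0,0,0,-1],[1,0,0,0,0,0,-1],[1,0,0,0,0,0,-1],[1,0,0,0,0,0,-1],[1,0,0,0,0,0,-1]]' >/dev/null
python3 -m pendant '[[1,0,0,0,0,0,-1],[1,0,0,0,0,0,-1],[1,0,0,0,0,0,-1],[1,0,0,0,0,0,-1],[1,0,0,0,0,0,-1],[1,0,0,0,0,0,-1]]' >/dev/null
python3 plan.py 0.435 0.303 0.16 90.5
```

```text
t 3.1 pos [0.4918 0.1262 0.2923] yaw 89.74 F [-0.  -0.7 -0.4] op 0.997
row [ 0.8832 -0.2883  0.6606] [ 0.0002  0.0003 -0.0042]
```

```bash
python3 -m pendant '[[0.883,-0.288,0.66,0,0,-0.0042,-1],[0.883,-0.288,0.66,0,0,-0.0042,-1],[0.883,-0.288,0.66,0,0,-0.0042,-1],[0.883,-0.288,0.66,0,0,-0.0042,-1],[0.883,-0.288,0.66,0,0,-0.0042,-1],[0.883,-0.288,0.66,0,0,-0.0042,-1],[0.883,-0.288,0.66,0,0,-0.0042,-1]]' >/dev/null
python3 plan.py 0.435 0.303 0.09 90.5
python3 - <<'E'
from h import *
out=[]
s=readout.read_state();p0=s["position"];T=s["tcp_rot"]
for n in("top","scene"):
    p,d=capture(n);
    u=proj(n,[p0+T@[0,0,.07]])[0]
    # predicted inner fingertip corners: y=+-.0435,x=+-.0095,z=.07
    q=proj(n,[p0+T@[a,b,.07] for b in(-.0585,-.0435,.0435,.0585) for a in(-.0095,.0095)]+[[.435+a*.054,.303+b*.079,.015] for a in(-1,1) for b in(-1,1)])
    x0,y0=(u-[48,36]).astype(int);c=cv2.resize(p[y0:y0+72,x0:x0+96],None,fx=8,fy=8,interpolation=2)[:,:,::-1].copy() if 0 else cv2.resize(p[y0:y0+72,x0:x0+96],None,fx=4,fy=4,interpolation=cv2.INTER_CUBIC)[:,:,::-1].copy()
    for k in q: cv2.circle(c,tuple(((k-[x0,y0]+.5)*4).astype(int).tolist()),2,(0,0,255),1)
    out.append(c)
cv2.imwrite("pics/hover.png",np.hstack(out))
E
```

```text
t 3.8 pos [0.4363 0.3017 0.1601] yaw 90.29 F [-0.2 -0.5  0.3] op 1.003
row [ 0.0069 -0.0063  0.3503] [-0.      0.0003 -0.0012]
```

View pics/hover.png

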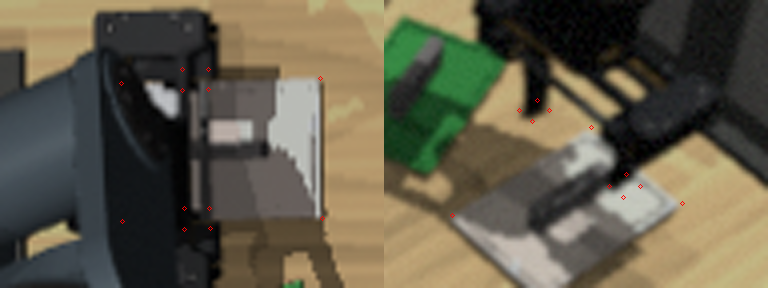

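In the hover view, the predicted tip markers match the seen tips to about 1 px, and the lid corner markers lie on the lid's corners. I'll go down and grip.

```bash
python3 -m pendant '[[0.007,-0.006,0.2,0,0,-0.0012,-1],[0.007,-0.006,0.352,0,0,-0.0012,-1],[0.007,-0.006,0.352,0,0,-0.0012,-1],[0.007,-0.006,0.352,0,0,-0.0012,1],[0.007,-0.006,0.352,0,0,-0.0012,1],[0.007,-0.006,0.352,0,0,-0.0012,1],[0.007,-0.006,0.352,0,0,-0.0012,1],[0.007,-0.006,0.352,0,0,-0.0012,1]]'
python3 plan.py 0.435 0.303 0.089 90.5
```

```text
time_s: 4.7
position: [0.4343, 0.3048, 0.0907]
tcp_rot: [[-0.01, 1.0, 0.001], [1.0, 0.01, 0.001], [0.001, 0.001, -1.0]]
force: [0.7, 0.6, 0.1]
opening: 0.633
grasp_force: 0.0
t 4.7 pos [0.4343 0.3048 0.0907] yaw 90.58 F [0.7 0.6 0.1] op 0.633
row [-0.009   0.0035  0.0085] [ 0.0005 -0.0002  0.0005]
```

```bash
python3 -m pendant '[[0,0,0,0,0,0,1],[0,0,0,0,0,0,1],[0,0,0,0,0,0,1],[0,0,0,0,0,0,1],[0,0,0,0,0,0,1],[0,0,0,0,0,0,1],[0,0,0,0,0,0,1],[0,0,0,0,0,0,1]]'
python3 plan.py 0.435 0.303 0.089 90.5
```

```text
time_s: 5.5
position: [0.434, 0.3046, 0.0898]
tcp_rot: [[-0.01, 1.0, 0.0], [1.0, 0.01, 0.0], [0.0, 0.0, -1.0]]
force: [1.0, -0.2, -0.5]
opening: 0.159
grasp_force: 30.0
t 5.5 pos [0.434  0.3046 0.0898] yaw 90.57 F [ 1.  -0.2 -0.5] op 0.159
row [-0.0081  0.0049  0.004 ] [ 0.     -0.      0.0004]
```

```bash
python3 -m pendant '[[0,0,-0.25,0,0,0,1],[0,0,-0.5,0,0,0,1],[0,0,-0.65,0,0,0,1],[-0.25,0.2,-0.65,0,0,0,1],[-0.5,0.4,-0.65,0,0,0,1],[-0.75,0.6,-0.65,0,0,-0.0348,1],[-1,0.74,-0.65,0,0,-0.0348,1],[-1,0.74,-0.65,0,0,-0.0348,1]]'
python3 plan.py 0.5828 0.0311 0.22 96.84
```

```text
time_s: 6.3
position: [0.5844, 0.1044, 0.2196]
tcp_rot: [[-0.119, 0.993, -0.001], [0.993, 0.119, 0.0], [0.0, -0.001, -1.0]]
force: [0.8, 1.4, -1.2]
opening: 0.161
grasp_force: 30.0
t 6.3 pos [0.5844 0.1044 0.2196] yaw 96.84 F [ 0.8  1.4 -1.2] op 0.161
row [-0.3627 -0.0515 -0.0021] [-0.0003 -0.0001 -0.    ]
```

```bash
python3 -m pendant '[[-0.18,-0.026,0,0,0,0,1],[-0.363,-0.051,0,0,0,0,1],[-0.363,-0.051,0,0,0,0,1],[-0.363,-0.051,0,0,0,0,1],[-0.363,-0.051,0,0,0,0,1],[-0.363,-0.051,0,0,0,0,1]]'
python3 - <<'E'
from h import *
out=[]
s=readout.read_state();p0=s["position"];T=s["tcp_rot"];print(p0)
from fit import rectpts
a=np.arctan2(T[1,0],T[0,0])-np.pi/2
for n in("top","scene"):
    p,d=capture(n);np.save(n+"_p1.npy",p);np.save(n+"_d1.npy",d)
    c=p0-.0013*T[:,0]
    q1=proj(n,rectpts(c[0],c[1],a,.108,.158,p0[2]-.0898+.015,25))
    q2=proj(n,rectpts(.583,.0298,np.radians(6.84),.1,.15,.07,25))
    u=proj(n,[p0*[1,1,0]+[0,0,.1]])[0];x0,y0=(u-[50,50]).astype(int)
    c=cv2.resize(p[y0:y0+100,x0:x0+100],None,fx=4,fy=4,interpolation=cv2.INTER_CUBIC)[:,:,::-1].copy()
    for q,col in((q1,(0,0,255)),(q2,(0,255,0))):
        for k in q: cv2.circle(c,tuple(((k-[x0,y0]+.5)*4).astype(int).tolist()),1,col,-1)
    out.append(c)
cv2.imwrite("pics/over.png",np.hstack(out))
E
```

```text
time_s: 6.9
position: [0.5821, 0.0342, 0.2198]
tcp_rot: [[-0.121, 0.993, -0.0], [0.993, 0.121, 0.0], [0.0, -0.0, -1.0]]
force: [0.4, -0.4, -1.2]
opening: 0.155
grasp_force: 30.0
[0.58212404 0.03421629 0.21979017]
```

View pics/over.png

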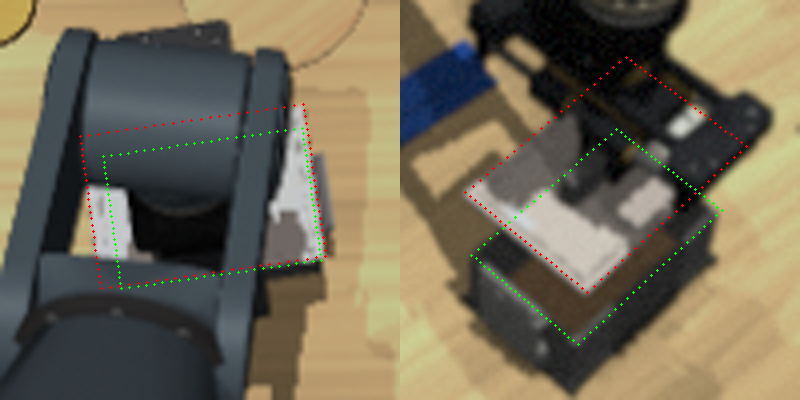

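In the scene view the red lid outline lies on the held lid's near corner (588,291). Next I'll check the tub fit in the first pictures and get the noise of the pose readings.

```bash
for i in 1 2 3 4; do python3 -m pendant '[[0,0,0,0,0,0,1]]' | sed -n 2p; done
python3 - <<'E'
from fit import *
out=[]
for n in("top","scene"):
    p=np.load(n+"_p.npy")
    c=rect(n,p,.583,.0298,.07,half=.1,res=.0005)[:,:,::-1].copy()
    for lx,ly in((.1,.15),(.092,.142)):
        for q in rectpts(.583,.0298,np.radians(6.84),lx,ly,.07,20):
            cv2.circle(c,(int((.0298+.1-q[1])/.0005),int((.583+.1-q[0])/.0005)),1,(0,255,0),-1)
    # clip inner tops z=.096, nose etc
    out.append(c)
cv2.imwrite("pics/tubfit.png",np.hstack(out))
E
```

```text
position: [0.5824, 0.0338, 0.2199]
position: [0.5824, 0.0334, 0.2199]
position: [0.5825, 0.0331, 0.2199]
position: [0.5825, 0.0329, 0.2198]
```

View pics/tubfit.png

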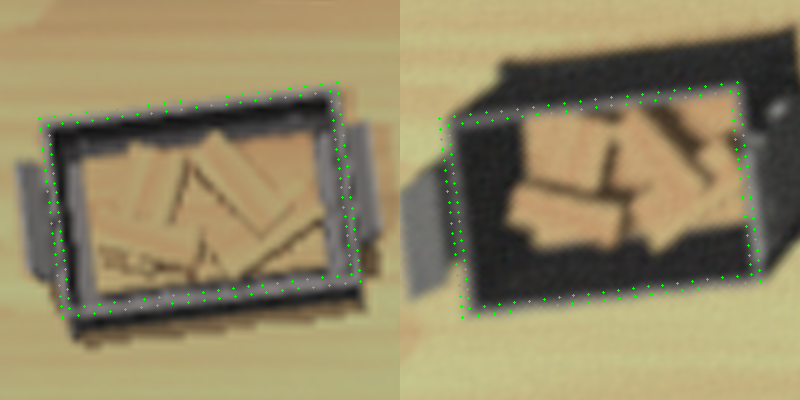

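```bash
for i in 1 2; do python3 -m pendant '[[0,0,0,0,0,0,1],[0,0,0,0,0,0,1],[0,0,0,0,0,0,1]]' | sed -n 2p; done
python3 - <<'E'
from fit import *
s=readout.read_state();p0=s["position"];T=s["tcp_rot"];a=np.arctan2(T[1,0],T[0,0])-np.pi/2;print(p0,np.degrees(a))
def prof(n,img,c,a,axis,side,half,z,seg):
    t=np.linspace(seg[0],seg[1],40);o=np.arange(-.010,.0101,.0005);X=np.array([np.cos(a),np.sin(a)]);Y=np.array([-X[1],X[0]])
    A,B=(X,Y) if axis=="x" else (Y,X)
    P=np.array([[*(np.array(c)+A*(side*half+d)+B*k),z] for d in o for k in t]);v=samp(n,img,P).reshape(len(o),-1).mean(1);g=np.gradient(cv2.GaussianBlur(v.astype(np.float32).reshape(-1,1),(1,0*2+5),1).ravel())
    i=np.argsort(-abs(g));k=i[0];far=[j for j in i if abs(o[j]-o[k])>.003][0];return [(round(o[j]*1000,1),round(float(g[j]),1)) for j in(k,far)]
im={}
for n in("top","scene"):
    q,_=capture(n);h=cv2.cvtColor(q,cv2.COLOR_RGB2HSV).astype(np.float32);im[n,1]=h
    im[n,0]=cv2.cvtColor(np.load(n+"_p.npy"),cv2.COLOR_RGB2HSV).astype(np.float32)
lc=(p0)[:2]-.0013*T[:2,0];lz=p0[2]-.0898+.015
for ch,nm in((1,"S"),(2,"V")):
    print("LID scene +x",nm,prof("scene",im["scene",1][:,:,ch].copy(),lc,a,"x",1,.054,lz,(-.07,.03)),"scene -y",prof("scene",im["scene",1][:,:,ch].copy(),lc,a,"y",-1,.079,lz,(-.04,.048)))
    print("LID top -y",nm,prof("top",im["top",1][:,:,ch].copy(),lc,a,"y",-1,.079,lz,(-.045,.045)))
    for n in("top","scene"):
        print("TUB",n,nm,{k:prof(n,im[n,0][:,:,ch].copy(),(.583,.0298),np.radians(6.84),k[1],1 if k[0]=="+" else -1,h,.07,(-.045,.045) if k[1]=="x" else (-.04,.04)) for k,h in(("+x",.05),("-x",.05),("+y",.075),("-y",.075))})
    print("LID0",nm,{(n,k):prof(n,im[n,0][:,:,ch].copy(),(.435,.3033),np.radians(.5),k[1],1 if k[0]=="+" else -1,h,.015,(-.045,.045))[0] for n in("top","scene") for k,h in(("+x",.054),("-x",.054),("+y",.079),("-y",.079))})
E
```

```text
position: [0.5825, 0.0327, 0.2198]
position: [0.5825, 0.0328, 0.2198]
[0.58247415 0.03278142 0.21984988] 6.839128154521035
LID scene +x S [(np.float64(2.0), 3.8), (np.float64(-3.5), 3.6)] scene -y [(np.float64(-5.0), -5.8), (np.float64(-2.0), -2.3)]
LID top -y S [(np.float64(0.5), -5.6), (np.float64(-8.0), -4.6)]
TUB top S {'+x': [(np.float64(-1.5), 6.8), (np.float64(1.5), 3.8)], '-x': [(np.float64(-7.5), -11.3), (np.float64(8.5), 9.5)], '+y': [(np.float64(-1.0), 2.7), (np.float64(2.0), 1.2)], '-y': [(np.float64(-0.5), -2.6), (np.float64(-9.0), -0.9)]}
TUB scene S {'+x': [(np.float64(-5.0), -5.8), (np.float64(-8.0), -3.7)], '-x': [(np.float64(1.0), -4.6), (np.float64(-2.0), -2.9)], '+y': [(np.float64(-2.5), 1.8), (np.float64(-5.5), 1.3)], '-y': [(np.float64(2.5), 5.4), (np.float64(-0.5), 3.0)]}
LID0 S {('top', '+x'): (np.float64(0.5), 10.2), ('top', '-x'): (np.float64(-0.5), -9.2), ('top', '+y'): (np.float64(1.0), 8.9), ('top', '-y'): (np.float64(0.5), -13.0), ('scene', '+x'): (np.float64(3.0), 8.7), ('scene', '-x'): (np.float64(-0.5), -5.3), ('scene', '+y'): (np.float64(-2.0), 4.8),
[... 364 characters left out ...]
'+y': [(np.float64(-4.5), 10.4), (np.float64(-9.0), -5.5)], '-y': [(np.float64(3.0), -4.0), (np.float64(-9.0), -2.8)]}
TUB scene V {'+x': [(np.float64(0.0), -6.1), (np.float64(-3.0), -4.0)], '-x': [(np.float64(2.5), -8.2), (np.float64(-0.5), -6.8)], '+y': [(np.float64(-7.0), 4.9), (np.float64(-4.0), 2.9)], '-y': [(np.float64(-3.5), 5.2), (np.float64(-6.5), 2.8)]}
LID0 V {('top', '+x'): (np.float64(-2.5), -1.8), ('top', '-x'): (np.float64(1.5), 5.8), ('top', '+y'): (np.float64(-8.5), -3.7), ('top', '-y'): (np.float64(1.0), 14.8), ('scene', '+x'): (np.float64(7.0), 5.3), ('scene', '-x'): (np.float64(9.0), 0.9), ('scene', '+y'): (np.float64(-6.5), 1.5), ('scene', '-y'): (np.float64(-3.0), 6.1)}
```

The top camera agrees with the held lid to about 0.5 mm, and the scene camera reads 2.5–3 mm low in y for both lid and tub. The tub fit therefore holds, and I'll move down to the lead-ins.

```bash
python3 -m pendant '[[-0.014,-0.002,0,0,0,0,1],[-0.014,-0.002,0.1,0,0,0,1],[-0.014,-0.002,0.2,0,0,0,1],[-0.014,-0.002,0.24,0,0,0,1],[-0.014,-0.002,0.24,0,0,0,1],[-0.014,-0.002,0.24,0,0,0,1],[-0.014,-0.002,0.24,0,0,0,1]]'; python3 -m pendant '[[0,0,0.01,0,0,0,1],[0,0,0.02,0,0,0,1],[0,0,0.03,0,0,0,1],[0,0,0.03,0,0,0,1]]'; python3 plan.py 0.5825 0.03 0.15 96.84
```

```text
time_s: 8.8
position: [0.5831, 0.0299, 0.1728]
tcp_rot: [[-0.119, 0.993, 0.002], [0.993, 0.119, -0.0], [-0.001, 0.002, -1.0]]
force: [-1.0, 0.6, -1.1]
opening: 0.156
grasp_force: 30.0
time_s: 9.2
position: [0.5828, 0.0301, 0.1664]
tcp_rot: [[-0.119, 0.993, 0.001], [0.993, 0.119, 0.0], [-0.0, 0.001, -1.0]]
force: [0.2, 2.2, 2.6]
opening: 0.158
grasp_force: 30.0
t 9.2 pos [0.5828 0.0301 0.1664] yaw 96.83 F [0.2 2.2 2.6] op 0.158
row [-0.0005 -0.0017  0.0822] [ 0.0004  0.     -0.    ]
```

```bash
python3 -m pendant '[[0,0,0.01,0,0,0,1],[0,0,0.02,0,0,0,1],[0,0,0.03,0,0,0,1],[0,0,0.04,0,0,0,1]]'|egrep 'pos|forc|open'; python3 -m pendant '[[0,0,0.01,0,0,0,1],[0,0,0.02,0,0,0,1],[0,0,0.03,0,0,0,1],[0,0,0.03,0,0,0,1]]'|egrep 'pos|forc|open'
```

```text
position: [0.5837, 0.03, 0.161]
force: [-1.3, 0.4, 12.0]
opening: 0.16
grasp_force: 30.0
position: [0.5834, 0.0308, 0.1557]
force: [-3.2, 4.1, 22.2]
opening: 0.157
grasp_force: 30.0
```

```bash
python3 -m pendant '[[0,0,0.01,0,0,0,1],[0,0,0.02,0,0,0,1],[0,0,0.02,0,0,0,1]]'|egrep 'pos|forc|open';  python3 -m pendant '[[0,0,0.01,0,0,0,1],[0,0,0.01,0,0,0,1],[0,0,0.01,0,0,0,1]]'|egrep 'pos|forc|open'
```

```text
position: [0.5838, 0.0305, 0.1506]
force: [1.7, 2.7, 5.9]
opening: 0.156
grasp_force: 30.0
position: [0.5838, 0.0304, 0.1489]
force: [-2.0, 2.0, 17.2]
opening: 0.16
grasp_force: 30.0
```

```bash
python3 -m pendant '[[0,0,0.01,0,0,0,1],[0,0,0.01,0,0,0,1],[0,0,0.01,0,0,0,1]]'|egrep 'pos|forc|open';  python3 -m pendant '[[0,0,-0.015,0,0,0,1],[0,0,-0.015,0,0,0,1],[0,0,-0.015,0,0,0,-0.2],[0,0,-0.015,0,0,0,-0.2],[0,0,-0.015,0,0,0,-0.2],[0,0,-0.015,0,0,0,-0.2],[0,0,-0.015,0,0,0,-0.2],[0,0,-0.015,0,0,0,-0.2]]'|egrep 'pos|forc|open'
```

```text
position: [0.5837, 0.0304, 0.1489]
force: [-5.7, 2.9, 29.8]
opening: 0.159
grasp_force: 30.0
position: [0.5823, 0.0299, 0.1465]
force: [0.6, 0.4, 0.1]
opening: 0.57
grasp_force: 0.0
```

```bash
python3 -m pendant '[[0,0,-0.2,0,0,0,-0.2],[0,0,-0.4,0,0,0,-0.2],[0,0,-0.5,0,0,0,-0.2],[-0.25,0,-0.5,0,0,0,-0.2],[-0.5,0,-0.5,0,0,-0.04,-0.2],[-0.75,0.05,-0.5,0,0,-0.08,-0.2],[-1,0.1,-0.5,0,0,-0.12,-0.2],[-1,0.1,-0.5,0,0,-0.159,-0.2]]' >/dev/null; python3 plan.py 0.6315 -0.2745 0.2 125.5
python3 - <<'E'
from fit import *
out=[]
for n in("top","scene"):
    p,d=capture(n);np.save(n+"_p2.npy",p);W=cloud(n,d)
    X=np.array([np.cos(np.radians(6.84)),np.sin(np.radians(6.84))]);Y=np.array([-X[1],X[0]])
    L=np.dstack([(W[:,:,:2]-[.583,.0298])@X,(W[:,:,:2]-[.583,.0298])@Y]);b=np.median(W[:,:,2][(np.hypot(*(np.moveaxis(W[:,:,:2]-[.5,.1],2,0)))<.02)])
    print(n,"bench",b.round(4),"flange z by quadrant",[[round(float(np.median(W[:,:,2][(abs(L[:,:,0]-sx*.03)<.015)&(abs(L[:,:,1]-sy*.055)<.012)])-b),4) for sy in(-1,1)] for sx in(-1,1)])
    out.append(rect(n,p,.583,.0298,.075,half=.12,res=.0006)[:,:,::-1])
cv2.imwrite("pics/seated.png",np.hstack(out))
E
```

```text
t 12.5 pos [ 0.6282 -0.1732  0.2471] yaw 125.43 F [ 0.4  0.8 -0.5] op 0.602
row [-0.4206 -0.2803  0.2378] [ 0.0004  0.002  -0.0004]
top bench -0.0002 flange z by quadrant [[0.0751, 0.075], [0.075, 0.0752]]
scene bench -0.0023 flange z by quadrant [[0.0755, 0.0749], [0.0755, 0.075]]
```

View pics/seated.png

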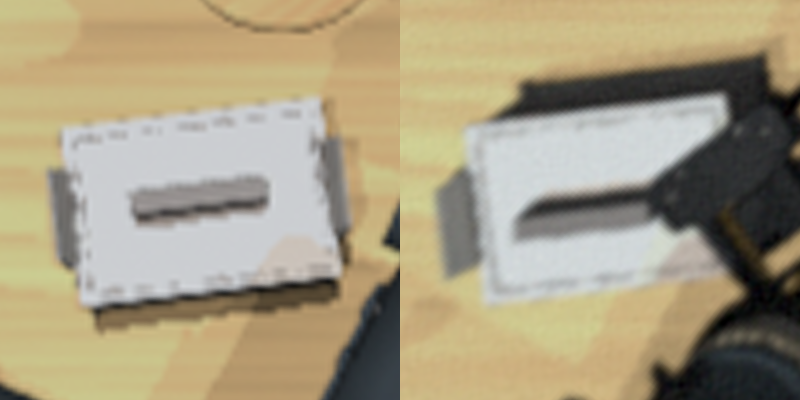

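The lid sits flat with its flange top at 75 mm in all four quadrants, and both clips are home over its ends. Now the dial.

```bash
python3 -m pendant '[[-0.2,-0.14,0,0,0,0,-0.2],[-0.421,-0.28,0,0,0,0,-0.2],[-0.421,-0.28,0.1,0,0,0,-0.2],[-0.421,-0.28,0.24,0,0,0,-0.2],[-0.421,-0.28,0.24,0,0,0,-0.2],[-0.421,-0.28,0.24,0,0,0,-0.2],[-0.421,-0.28,0.24,0,0,0,-0.2]]' >/dev/null;  python3 plan.py 0.6315 -0.2745 0.120 125.5
```

```text
t 13.3 pos [ 0.6301 -0.2666  0.2003] yaw 125.49 F [ 0.7 -0.2  0.2] op 0.602
row [-0.0356 -0.0176  0.4016] [ 0.0003  0.0006 -0.0001]
```

```bash
python3 -m pendant '[[0,0,0,0,0,0,-0.2],[0,0,0,0,0,0,-0.2],[0,0,0,0,0,0,-0.2],[0,0,0,0,0,0,-0.2],[0,0,0,0,0,0,-0.2],[0,0,0,0,0,0,-0.2]]' >/dev/null;  python3 plan.py 0.6315 -0.2745 0.120 125.5
```

```text
t 13.9 pos [ 0.6293 -0.2674  0.1988] yaw 125.45 F [ 0.4  0.1 -0.5] op 0.597
row [-0.0356 -0.0116  0.3942] [ 0.     -0.     -0.0003]
```

```bash
python3 -m pendant '[[-0.036,-0.012,0.15,0,0,0,-0.2],[-0.036,-0.012,0.3,0,0,0,-0.2],[-0.036,-0.012,0.394,0,0,0,-0.2],[-0.036,-0.012,0.394,0,0,0,-0.2],[-0.036,-0.012,0.394,0,0,0,-0.2],[-0.036,-0.012,0.394,0,0,0,1],[-0.036,-0.012,0.394,0,0,0,1],[-0.036,-0.012,0.394,0,0,0,1]]'|egrep "pos|forc|open"; python3 -m pendant '[[0,0,0,0,0,0,1],[0,0,0,0,0,0,1],[0,0,0,0,0,0,1],[0,0,0,0,0,0,1],[0,0,0,0,0,0,1]]'|egrep "pos|forc|open|mom"
```

```text
position: [0.6321, -0.2748, 0.1214]
force: [0.7, 0.5, -0.2]
opening: 0.405
grasp_force: 0.0
position: [0.6321, -0.2742, 0.1203]
force: [2.2, 2.1, 1.1]
opening: 0.157
grasp_force: 30.0
```

```bash
python3 -m pendant '[[0,0,0,0,0,-0.045,1],[0,0,0,0,0,-0.09,1],[0,0,0,0,0,-0.135,1],[0,0,0,0,0,-0.18,1],[0,0,0,0,0,-0.225,1],[0,0,0,0,0,-0.27,1],[0,0,0,0,0,-0.31,1],[0,0,0,0,0,-0.33,1]]'|egrep "pos|forc|open"; python3 -c "
from rig import *;print(readout.read_state()['moment'])"
python3 -m pendant '[[0,0,0,0,0,-0.01,1],[0,0,0,0,0,-0.02,1],[0,0,0,0,0,-0.03,1],[0,0,0,0,0,-0.03,1],[0,0,0,0,0,-0.03,1]]'|egrep "pos|forc|open"; python3 -c "
from rig import *;print(readout.read_state()['moment'])"; python3 plan.py .6315 -.2745 .22 187.95
```

```text
position: [0.6307, -0.2772, 0.1203]
force: [-2.1, -5.3, 0.5]
opening: 0.157
grasp_force: 30.0
[-0.66018148  0.16387937 -0.05940309]
position: [0.6307, -0.2774, 0.1203]
force: [-2.4, -5.9, 1.7]
opening: 0.16
grasp_force: 30.0
[-0.68576268  0.20982268 -0.7316112 ]
t 16.5 pos [ 0.6307 -0.2774  0.1203] yaw -169.9 F [-2.4 -5.9  1.7] op 0.16
row [-0.0056  0.0118 -0.4984] [-0.0011 -0.0004  0.0119]
```

```bash
python3 -m pendant '[[0,0,0,0,0,0,0],[0,0,0,0,0,0,0],[0,0,0,0,0,0,0],[0,0,0,0,0,0,0],[0,0,0,0,0,0,0],[0,0,-0.2,0,0,0,0],[0,0,-0.4,0,0,0,0],[0,0,-0.6,0,0,0,0]]'|egrep "pos|forc|open"
python3 -m pendant '[[0.25,0,0,0,0,0,0],[0.5,0,0,0,0,0,0],[0.75,0,0,0,0,0,0],[1,0,-0.2,0,0,0,0],[1,0,-0.2,0,0,0,0]]'|egrep "pos|forc|open"
python3 - <<'E'
from h import *
out=[]
for n in("top","scene"):
    p,d=capture(n);W=cloud(n,d)
    m=(np.hypot(W[:,:,0]-.632,W[:,:,1]+.2745)<.05)&(W[:,:,2]>.058)&(W[:,:,2]<.09);v,u=np.nonzero(m)
    if len(u)>9:
        P=unproj(n,np.c_[u,v],.073);print(n,cv2.minAreaRect((P[:,:2]*1000).astype(np.float32)))
    out.append(rect(n,p,.632,-.2745,.05,half=.1,res=.0005)[:,:,::-1])
cv2.imwrite("pics/dial.png",np.hstack(out))
p,_=capture("top");cv2.imwrite("pics/end.png",p[:,:,::-1])
E
```

```text
position: [0.6314, -0.2741, 0.2409]
force: [0.4, -0.6, -0.0]
opening: 0.503
grasp_force: 0.0
position: [0.432, -0.3106, 0.282]
force: [-0.1, -0.2, 0.2]
opening: 0.504
grasp_force: 0.0
top ((631.6034545898438, -274.378173828125), (66.634765625, 16.966915130615234), 8.019978523254395)
scene ((635.9385375976562, -279.4433288574219), (67.54743957519531, 16.212055206298828), 8.413238525390625)
```

View pics/dial.png

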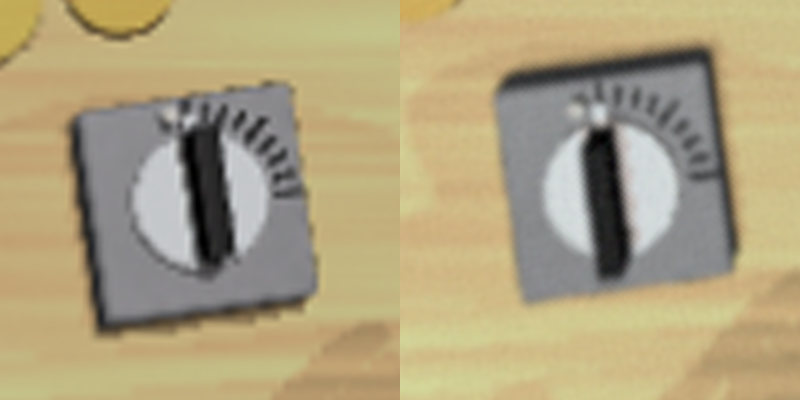

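View pics/end.png

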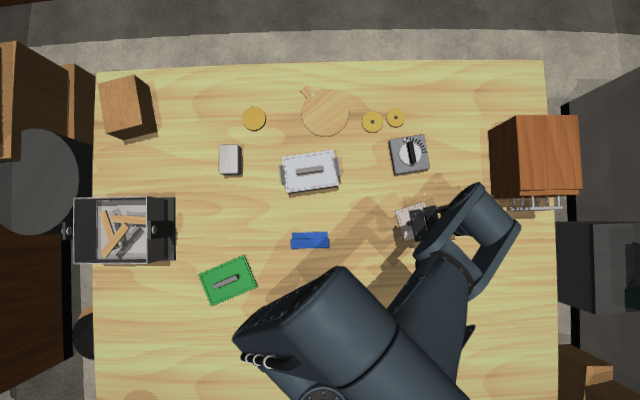

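The knob bar reads 8.0° against 7.95° for the housing, with the tab against the pin at (178,115) in the left half. The lid is seated at (310,172), everything else is in place, and the arm is clear.

```bash
python3 -c "
from rig import *;print(bot.hand_in())"
```

```text
the job is handed in; nothing more can be done
None
```

The white lid is on the tub, flat all round with both clips snapped over it; the tally dial is back at its zero stop, nothing else on the bench looks moved, and I handed the job in at about 18 s of the 51 s allowed.

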